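Wedge the rocking cell counter

TASK

The cell counter rocks on its short front foot. Press the palm pad above that foot to feel it dip and let it up again, then push the wooden wedge by its thick end, thin end first, under the short foot until the counter sits firm and still level. Only touch and push, picking nothing up and leaving the counter where it stands and the other things alone; finish while still holding a firm press of 10 to 20 newtons on the palm pad, the corner no longer dipping.

Things in the scene. Friction and masses are not known exactly. Their poses are not given: they have to be found in the camera images.
- counter: All lengths in mm. White cell counter, 190 (its x) x 230 (its y), 1.2 kg, loose. Origin on the bench under its centre, z up. Its front, its own +x side, is a flat ledge (x +30 to +95), top 45 high; behind it the key panel slopes up to 90 high at x = -95. Round feet 22 across at x +-65, y +-90; underside 20 above the bench. Foot (+65, +90) is short. A sideways push over about 5 N may shove it
- palm_pad: Dark rubber pad, 44 x 44 mm, flat on the ledge straight above the short foot: press here. Origin in the centre of its top, 49 above the bench when level (counter frame +65, +90, +49). 3 to 4 N dips the corner until the foot meets the bench (5 to 10 lower); it rises again when let go. The same pad at y = -90 is not the one.
- short_foot: Short round rubber foot, 22 mm across, origin in the centre of its lower face, which hangs 5 to 10 above the bench (differs each time) while the counter sits level on its other three feet. Its rim lies 14 inside the counter's +y side face. It does not move in the counter.
- wedge: Wooden wedge (mm), 110 long (x), 40 wide (y), 60 g. Origin in the centre of its underside. Thin end, 2 high, at +x; the top slopes evenly up to 16 high at the thick end (-x). Starts off the counter's +y side, thin end roughly towards the short foot, up to 20 to one side and 0.25 rad askew. Right way in: wedge +x along counter -y, in line with the foot's centre.
- wedge_thin_end (a point): Middle of the wedge's thin end (wedge +55, 0, +1 mm). It passes freely below the underside and touches only the foot. Sliding it takes under 1 N; once it bears on the foot the push rises (3 N: snug), and past that it lifts the corner, 1 for each 8 of travel.
- wedge_thick_end (a point): Middle of the wedge's upright thick end face (wedge -55, 0, +8 mm), 40 wide and 16 high: the place to push. When home, 33 to 72 of the wedge still sticks out from the counter's side.
- wood_block: bystander (mm): plain wooden block, 70 x 50 x 30, of even height (no slope), same wood as the wedge, origin in the centre of its underside
- oil_bottle: bystander (mm): small amber dropper bottle, 30 across, 58 high, origin in the centre of its underside
- slide_mailer: bystander (mm): flat grey plastic slide mailer, 30 x 85 x 14, origin in the centre of its underside
- beaker: bystander (mm): open glass beaker, 66 across, 85 high, origin in the centre of its underside
- cotton_jar: bystander (mm): teal jar with a white lid, 90 across, 100 high, origin in the centre of its underside
- slide_box: bystander (mm): flat blue slide box, 100 x 170 x 30, origin in the centre of its underside
Not all that is in view belongs to the job. What is shaped like the wedge but red or yellow is not meant.

How it is judged:
By the outcome, as a careful person would: the job done as asked, in the order asked, and still so for the second after the job is handed in, while the arm keeps its last pose, push and grip.
It also fails if it takes over 72 s, if anything falls off the work surface, if the arm or the gripper's body presses on something with over 40 N, if the wrist force passes 120 N, or if a joint passes its speed limit or range.

ROBOT

A 6-joint arm with a two-finger parallel gripper is mounted at the origin on the work surface. World frame = base frame: x ahead of the robot, y to its left, z up, the work surface at z = 0. Lengths are in m, angles in rad, forces in N, time in s.
With the tool pointing down it reaches from about 0.325 to 0.9 m from the base axis. Payload 3.5 kg.
Tool frame: the origin (TCP) lies at the very end of the fingers, on their centre line; the grasp point (between the pads) lies 19 mm behind it (env.tcp_to_grasp is the distance from the TCP to the grasp point, in m); z points along the fingers, y is the line along which they close (so a half turn about z gives the same grasp; the last joint's range is limited). The gripper opens to 85 mm and grips with 20 to 120 N. Pads are 22 mm wide; open, the fingers measure 114 mm over their backs; the gripper's body (76 mm by 85 mm) begins 54 mm behind the grasp point. The pads swing forward as they close: fully open they stand 13 mm farther back than shut.
Start: joints at [1.068, 0.276, -0.026, 1.268, 0, 1.467], TCP at [0.243, 0.576, 0.204] pointing down, gripper open.
Joint ranges: [-3.12, 3.12], [-0.85, 1.88], [-1.08, 1.24], [-1.95, 2.15], [-1.57, 1.53], [-3.14, 3.14]. Speed limits (rad/s): [2.57, 2.57, 3.14, 3.14, 3.14, 3.14].

INTERFACE

Orientations are given as a rotation vector (axis times angle).
In Python, from cell import env gives the robot as it stands.
- The arm moves only by the tool move_arm, never from a script. Its argument "deltas" is a list that holds one entry, the list of rows, each a list of 5 numbers: the shift along the tool's x, y, z in mm, then the turn about the tool's z in degrees, then the closure in counts, from 0 (fully open) to 255 (shut). A call has 1 to 20 rows; each row shifts and turns the commanded pose from where the row before left it, along the tool's axes as they then stand; what a row does not reach is not made up. A row lasts 1/8 s, in which the tool goes at most 62.5 mm and 10.7 degrees, less where a joint would pass 70% of its speed; a pose out of reach is approached as far as the arm can. A call is refused whole if a number of a shift passes 62.5 or a number of a turn 10.7, either way. A call with a gripper value outside its range is refused whole. The fingers move at their own pace and stop on an object; "grip_force" is the grip in N (left out, the last holds). Time passes only in rows, so rows that do not move let the fingers close. It gives the time, the measured TCP pose, the force, the opening and the grip force at its end, in the units of the state.
- env.sense(): the state, without advancing time (a new reading comes with each control period).
- env.capture(name): name is "scene" or "top" or "wrist"; returns a dict with "color" (480x640x3 uint8, blue, green, red), "z_map" (480x640 float32, m along the optical axis (not along the pixel's ray), 0 where there is no reading), "K" (3x3 intrinsics, pixels), "D" ([k1, k2, p1, p2, k3] as OpenCV has them; the pictures are not rectified), "R" (3x3) and "t" (3): a world point X has camera coordinates R X + t; the wrist camera has in their place "mount" (4x4, takes a point from camera to tool coordinates, whose origin is the TCP and whose axes are the flange's). Camera axes: x right, y down, z forward; pixel columns grow to the right and rows downward; lengths in m; the calibration is good to about 2 mm. A picture is of the moment at which its call begins: read the wrist's pose just before it.
- env.close_job(): hands the job in; it is judged then, once.
Trained networks look in the newest picture that a camera, given by its name, has taken for a name from the list of things; names that differ only in an ending like _2 or _b are one class to them, and where a whole thing is asked for, a point or a joint stands for the part that bears it (a point fixed in the world has none). Each returns a list of dicts, best first, with "p" (0 to 1); they miss things now and then, are a little off and sometimes report something else, mostly with a low value. They report only what shows in the picture. A call takes as long as a camera call. They do not tell look-alikes from the thing itself.
- env.boxes_of(camera, query): "point" ([x, y, z] in m, in the coordinates of the camera as it stood for that picture, good to about 4 mm: the middle of the surface that is visible of it).
- env.outline_of(camera, query): "region" (480x640 bool, what is visible of it).
The state is a dict: "clock": time; "joint_positions": joint angles; "qvel": joint speeds; "tau": joint torques, N m; "ee_pos": TCP position; "tcp_rot": TCP orientation; "wrist_force": force on the tool from outside, world axes, zero at the start; "wrist_torque": the same for the moment, N m; "opening": finger opening in m; "finger_force": force on a finger pad.
Only numpy, scipy, OpenCV 4.12 (cv2) and the standard library are available. Lean on these libraries where they do the work, as an engineer would, in place of code of your own. Each camera call takes 0.05 s, during which the arm holds its last target. There are 200 camera calls.

## Working session

There is one attempt and no reset: what is moved stays moved. The work goes in short steps, Python scripts to look and compute and a tool call to move; the robot and the scene stay as the last step left them, time stands still between calls to the robot, and variables do not carry over. Pictures are saved under pics/ and viewed, at most 10 in all, crops included, and the job is handed in when it is done.

Besides the shell and the picture viewer there is one more tool, called as name([rows], argument=value, ...), one row to a line, values as JSON. move_arm: Moves the arm, as the interface text tells. Its arguments: {"type":"object","properties":{"deltas":{"type":"array"},"grip_force":{"type":"number"}},"required":["deltas"]}

```bash
mkdir -p pics; ls; cat > h.py <<'E'
import numpy as np, cv2
from cell import env
def deproj(c,uv,z):
    n=cv2.undistortPoints(np.array([[uv]],float),c["K"],np.array(c["D"],float))[0,0]
    p=np.array([n[0]*z,n[1]*z,z]); return np.array(c["R"]).T@(p-np.array(c["t"]))
def cloud(c):
    z=c["z_map"]; vv,uu=np.mgrid[0:480,0:640]
    n=cv2.undistortPoints(np.stack([uu.ravel(),vv.ravel()],1).astype(float)[:,None],c["K"],np.array(c["D"],float))[:,0]
    p=np.c_[n,np.ones(len(n))]*z.reshape(-1,1)
    return ((p-np.array(c["t"]))@np.array(c["R"])).reshape(480,640,3)
E
python3 - <<'E'
from h import *
s=env.sense(); print(s)
for n in ("top","scene"):
    c=env.capture(n); cv2.imwrite(f"pics/{n}0.png",c["color"]); np.save(f"pics/{n}0.npy",cloud(c)); print(n,c["K"],c["t"])
    for q in ("counter","palm_pad","wedge","wedge_thick_end","wedge_thin_end","wood_block"):
        for d in env.boxes_of(n,q)[:4]:
            p=np.array(d["point"]); w=np.array(c["R"]).T@(p-c["t"])
            uv=cv2.projectPoints(p[None],np.zeros(3),np.zeros(3),c["K"],np.array(c["D"],float))[0].ravel()
            print(n,q,round(d["p"],2),w.round(3),uv.round())
E
```

```text
pics
{'clock': 0.0, 'joint_positions': array([ 1.06757775e+00,  2.77142357e-01, -2.79223249e-02,  1.26796995e+00,
        2.63260520e-05,  1.46739463e+00]), 'qvel': array([ 9.97911880e-05,  5.11450406e-04,  1.08457615e-03, -1.32465016e-03,
        1.09507894e-04, -1.28961186e-04]), 'tau': array([-1.83485470e-03, -4.45507765e+01,  2.95201188e+01,  1.61374756e-02,
       -3.07489190e-04,  4.88194786e-06]), 'ee_pos': array([0.2428727 , 0.57496058, 0.20253442]), 'tcp_rot': array([-0.62371815, -3.07834549,  0.00334234]), 'wrist_force': array([-0.35706049,  0.58639458,  0.40750006]), 'wrist_torque': array([-0.03798907, -0.02353525,  0.01449802]), 'finger_force': 0.0, 'opening': 0.08540314337755343}
top [[526.82858978   0.         314.12592763]
 [  0.         526.82858978 240.24558001]
 [  0.           0.           1.        ]] [0.05874789 0.49857698 1.44623614]
top counter 0.96 [ 0.468 -0.078  0.058] [358. 249.]
top palm_pad 0.75 [0.542 0.005 0.047] [327. 225.]
top wedge 0.97 [0.539 0.109 0.011] [291. 230.]
top wedge 0.92 [0.287 0.224 0.008] [253. 319.]
top wedge 0.64 [0.451 0.261 0.007] [
[... 792 characters left out ...]
e 0.89 [0.459 0.256 0.006] [392. 205.]
scene wedge 0.88 [0.301 0.221 0.005] [352. 169.]
scene wedge 0.6 [0.54  0.111 0.009] [356. 246.]
scene wedge 0.2 [0.599 0.407 0.029] [475. 217.]
scene wedge_thick_end 0.97 [0.299 0.222 0.01 ] [352. 167.]
scene wedge_thick_end 0.95 [0.543 0.108 0.007] [355. 248.]
scene wedge_thick_end 0.62 [0.458 0.256 0.007] [392. 204.]
scene wedge_thin_end 0.86 [0.54  0.109 0.01 ] [355. 246.]
scene wedge_thin_end 0.75 [0.297 0.226 0.013] [353. 166.]
scene wedge_thin_end 0.71 [0.46  0.255 0.009] [392. 204.]
scene wedge_thin_end 0.22 [0.425 0.104 0.035] [332. 207.]
scene wood_block 0.59 [0.542 0.11  0.007] [356. 247.]
scene wood_block 0.56 [0.424 0.105 0.034] [333. 207.]
```

```bash
python3 - <<'E'
from h import *
im=cv2.imread("pics/top0.png"); cv2.imwrite("pics/top0c.png",cv2.resize(im[150:350,200:460],None,fx=3,fy=3,interpolation=cv2.INTER_CUBIC))
P=np.load("pics/top0.npy"); print(im[229,291],im[319,253],im[260,240])
# counter: top-surface points
def rect(m,name):
    p=P[m]; r=cv2.minAreaRect(p[:,:2].astype(np.float32)); print(name,len(p),np.round(r[0],4),np.round(r[1],4),r[2]); print(np.round(cv2.boxPoints(r),4).tolist()); return p
c=env.capture("top"); P=cloud(c)
r=env.outline_of("top","counter")[0]["region"]
rect(r&(P[...,2]>.038)&(P[...,2]<.13),"counter")
l=r&(P[...,2]>.041)&(P[...,2]<.0475); p=rect(l,"ledge")
for d in env.outline_of("top","wedge"):
    rr=d["region"]; print(d["p"],np.median(c["color"][rr],0)); p=rect(rr&(P[...,2]<.03)&(P[...,2]>-.01),"wedge")
    A=np.c_[p[:,:2]-p[:,:2].mean(0),np.ones(len(p))]; k=np.linalg.lstsq(A,p[:,2],rcond=None)[0]; print("plane",k, "down dir",np.degrees(np.arctan2(-k[1],-k[0])))
for d in env.outline_of("top","palm_pad"):
    rr=d["region"]; print(d["p"]); rect(rr,"pad")
print("bench z",np.median(P[240:280,255:275].reshape(-1,3),0))
E
```

```text
[ 50  75 115] [ 42  44 116] [ 48 120 120]
counter 5402 [ 0.4695 -0.0776] [0.2282 0.1913] 86.20970153808594
[[0.36649999022483826, -0.1851000040769577], [0.5573999881744385, -0.19769999384880066], [0.5723999738693237, 0.029999999329447746], [0.3815999925136566, 0.04259999841451645]]
ledge 1200 [ 0.4699 -0.0775] [0.2281 0.1904] 86.18063354492188
[[0.36730000376701355, -0.1850000023841858], [0.557200014591217, -0.19769999384880066], [0.5723999738693237, 0.029899999499320984], [0.3824999928474426, 0.04259999841451645]]
0.87 [ 41.  43. 114.]
wedge 464 [0.2899 0.2271] [0.1041 0.0395] 16.66185760498047
[[0.23430000245571136, 0.23109999299049377], [0.24560000002384186, 0.19329999387264252], [0.34540000557899475, 0.2231999933719635], [0.33410000801086426, 0.26100000739097595]]
plane [0.13047288 0.0193331  0.00903428] down dir -171.57140571801324
0.76 [ 49. 120. 119.]
wedge 520 [0.4582 0.2611] [0.111  0.0428] 58.75978469848633
[[0.41119998693466187, 0.2248000055551529], [0.44769999384880066, 0.20260000228881836], [0.505299985408783, 0.29750001430511475], [0.46869999170303345, 0.319599986076355]]
plane [-0.10607388 -0.07266775  0.00913742] down dir 34.413767604324214
0.58 [ 48.  74. 112.]
wedge 529 [0.5415 0.1082] [0.0451 0.1101] 5.909846782684326
[[0.5134000182151794, 0.16060000658035278], [0.5246999859809875, 0.051100000739097595], [0.569599986076355, 0.055799998342990875], [0.5583000183105469, 0.16519999504089355]]
plane [-0.0140401   0.11817548  0.00904495] down dir -83.22460764041398
0.63
pad 247 [0.5408 0.0072] [0.0427 0.0452] 87.94178771972656
[[0.5174999833106995, -0.013299999758601189], [0.5626000165939331, -0.01489999983459711], [0.5641999840736389, 0.027799999341368675], [0.5189999938011169, 0.029400000348687172]]
bench z [0.45553369 0.18958248 0.00072596]
```

View pics/top0.png

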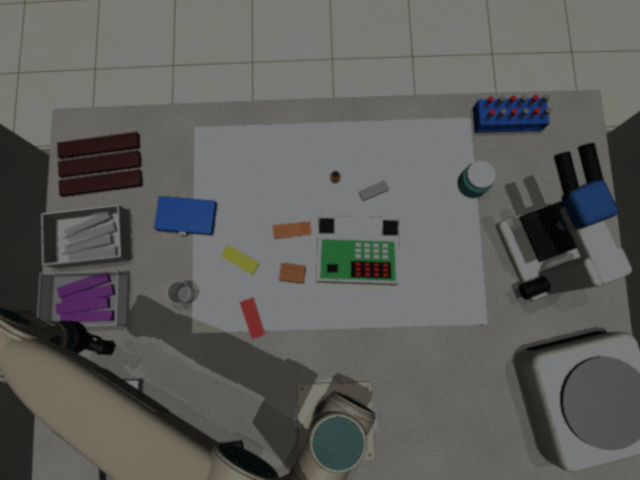

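View pics/top0c.png

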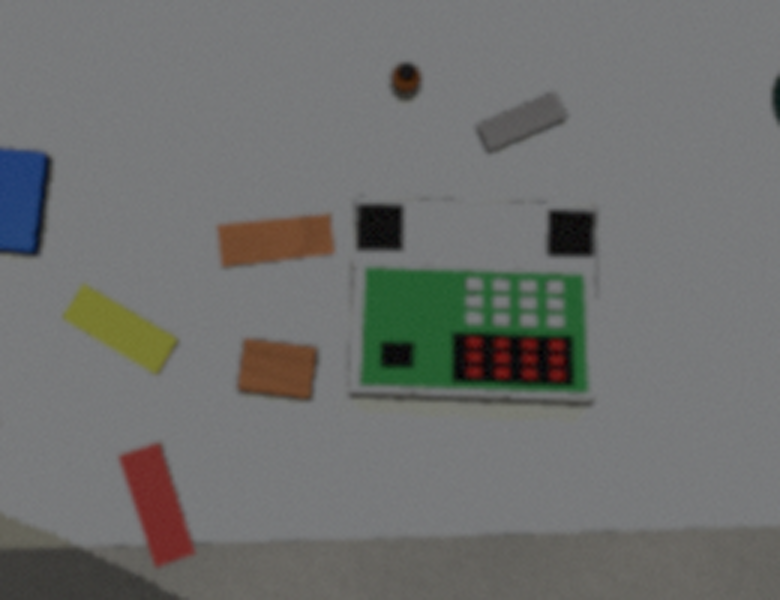

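The counter stands around pixel (358,249) in the top view, with its ledge toward +x (image top). The pad to press is the left one, at (327,225).

Wedge candidates:
- **Natural wood, (291,230):** slopes down toward the counter, off its +y side. This one fits the description.
- **Yellow, (240,260), and red, (253,319):** excluded by colour.
- **Even block, (291,273):** excluded because it has no slope.

The enlarged crop confirms this. I'll press the pad first.

```bash
cat >> h.py <<'E'
from scipy.spatial.transform import Rotation as Ro
def rem(x,y,z,th=None):
    s=env.sense(); R=Ro.from_rotvec(s["tcp_rot"]).as_matrix()
    d=R.T@(np.array([x,y,z])-s["ee_pos"])*1000
    t=np.degrees(np.arctan2(R[1,1],R[0,1]))
    print("t",round(s["clock"],2),"ee",s["ee_pos"].round(4),"yang",round(t,2),"tilt",R[:2,2].round(3),"F",s["wrist_force"].round(2),"open",round(s["opening"],4))
    print("tool delta mm",d.round(1),"turn",None if th is None else round(t-th,1))
E
echo ok
```

```text
ok
```

move_arm([
  [[-35.3,-29,0,0,255],[-35.3,-29,0,0,255],[-35.3,-29,0,0,255],[-35.3,-29,0,0,255],[-35.3,-29,0,0,255],[-35.3,-29,0,0,255],[-35.3,-29,0,0,255],[-35.3,-29,0,0,255],[-35.3,-29,0,0,255],[-35.3,-29,0,0,255],[-35.3,-29,0,0,255],[-35.3,-29,0,0,255],[-35.3,-29,0,0,255],[-35.3,-29,0,0,255],[0,0,5,10,255],[0,0,10,10,255],[0,0,10,10,255],[0,0,10,10,255],[0,0,10,10,255],[0,0,10,10,255]],
], grip_force=20)

```text
clock: 3.4
ee_pos: [0.5406, 0.0093, 0.1485]
tcp_rot: [2.086, 2.348, 0.0]
wrist_force: [0.2, 0.4, -1.1]
opening: 0.0004
finger_force: 0.0
```

```bash
python3 -c "
from h import *
rem(.5405,.0075,.060,-3.8)"
```

```text
t 3.4 ee [0.5406 0.0093 0.1485] yang 6.76 tilt [ 0. -0.] F [ 0.16  0.4  -1.12] open 0.0004
tool delta mm [-1.8 -0.3 88.5] turn 10.6
```

move_arm([
  [[-2,0,20,10.5,255],[0,0,20,0,255],[0,0,20,0,255],[0,0,20,0,255],[0,0,5,0,255],[0,0,0,0,255],[0,0,0,0,255]],
])

```text
clock: 4.28
ee_pos: [0.5416, 0.0073, 0.0647]
tcp_rot: [2.285, 2.154, 0.002]
wrist_force: [-0.1, 0.3, -0.4]
opening: -0.0
finger_force: 0.0
```

```bash
python3 -c "
from h import *
rem(.5405,.0075,.051,-3.8)"
```

```text
t 4.28 ee [0.5416 0.0073 0.0647] yang -3.41 tilt [ 0.002 -0.   ] F [-0.1   0.32 -0.43] open -0.0
tool delta mm [ 0.1 -1.2 13.7] turn 0.4
```

move_arm([
  [[0,-1,4,0,255],[0,0,4,0,255],[0,0,4,0,255],[0,0,2,0,255],[0,0,1,0,255],[0,0,1,0,255],[0,0,0,0,255]],
])

```text
clock: 5.15
ee_pos: [0.5397, 0.0074, 0.0477]
tcp_rot: [-2.287, -2.154, 0.0]
wrist_force: [-0.1, 0.3, 0.4]
opening: -0.0002
finger_force: 0.0
```

move_arm([
  [[0,0,1,0,255],[0,0,1,0,255],[0,0,1,0,255],[0,0,0,0,255]],
])

```text
clock: 5.65
ee_pos: [0.5396, 0.0075, 0.0446]
tcp_rot: [-2.286, -2.154, 0.0]
wrist_force: [0.3, 0.2, -0.7]
opening: 0.0001
finger_force: 0.0
```

move_arm([
  [[0,0,1,0,255],[0,0,1,0,255],[0,0,0,0,255]],
])

```text
clock: 6.02
ee_pos: [0.5396, 0.0075, 0.0426]
tcp_rot: [-2.286, -2.154, 0.0]
wrist_force: [0.2, 0.1, -0.6]
opening: -0.0
finger_force: 0.0
```

```bash
python3 - <<'E'
from h import *
rem(.5405,.0075,.049,-3.8)
s=env.sense(); print(s["wrist_torque"],s["tau"])
c=env.capture("scene"); im=c["color"]; cv2.imwrite("pics/s1.png",cv2.resize(im[170:300,220:420],None,fx=4,fy=4,interpolation=cv2.INTER_CUBIC))
E
```

```text
t 6.03 ee [0.5396 0.0075 0.0426] yang -3.41 tilt [-0.  0.] F [ 0.23  0.14 -0.6 ] open -0.0
tool delta mm [ 0.1  0.9 -6.4] turn 0.4
[-0.02221058 -0.01791128 -0.00806094] [-2.31184960e-03 -3.89570653e+01  2.45290875e+01 -9.70139547e-03
 -1.20813988e-04 -6.63982405e-06]
```

View pics/s1.png

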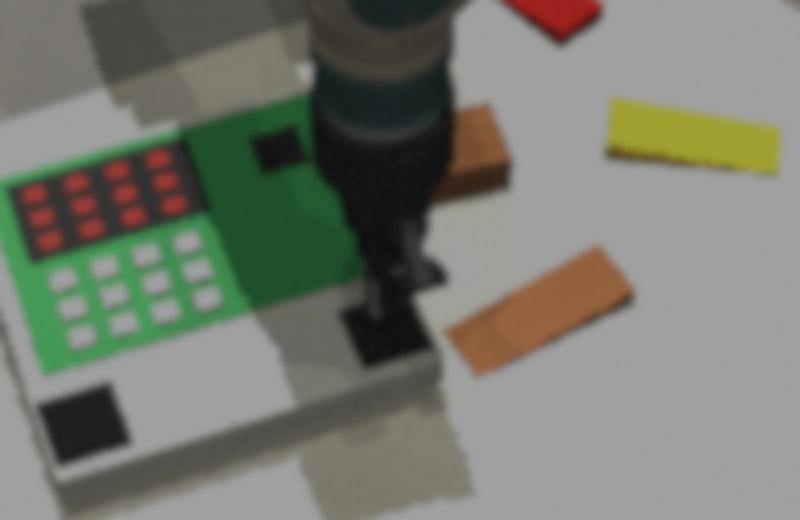

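The fingertips are over the left palm pad, at about (385,325) in the crop, but the force is still near zero. I'll go on down in small steps.

move_arm([
  [[0,0,1,0,255],[0,0,0,0,255]],
])

```text
clock: 6.32
ee_pos: [0.5396, 0.0075, 0.0416]
tcp_rot: [-2.286, -2.154, 0.0]
wrist_force: [1.0, -1.0, -0.5]
opening: -0.0
finger_force: 0.0
```

move_arm([
  [[0,0,1,0,255],[0,0,0,0,255]],
])

```text
clock: 6.58
ee_pos: [0.5396, 0.0074, 0.0406]
tcp_rot: [-2.286, -2.154, 0.0]
wrist_force: [-1.0, -0.4, -0.7]
opening: 0.0001
finger_force: 0.0
```

```bash
python3 - <<'E'
from h import *
rem(.5405,.0075,.049,-3.8)
P0=np.load("pics/scene0.npy"); c=env.capture("scene"); P=cloud(c)
for (x,y) in ((.56,.01),(.56,.02),(.555,-.03),(.55,-.06),(.53,-.15)):
    f=lambda Q:(np.median(Q[(abs(Q[...,0]-x)<.006)&(abs(Q[...,1]-y)<.006)&(Q[...,2]<.055)&(Q[...,2]>.03)],0)*1000).round(1)
    print(x,y,f(P0),f(P))
E
```

```text
t 6.58 ee [0.5396 0.0074 0.0406] yang -3.41 tilt [-0.  0.] F [-1.04 -0.42 -0.75] open 0.0001
tool delta mm [ 0.1  0.9 -8.4] turn 0.4
0.56 0.01 [560.8  10.1  47.8] [560.4  10.2  47.4]
0.56 0.02 [560.8  20.1  47.3] [561.4  20.3  48. ]
0.555 -0.03 [555.1 -30.8  44.4] [555.5 -30.5  44. ]
0.55 -0.06 [550.8 -60.9  45.9] [551.3 -59.9  45.2]
0.53 -0.15 [ 529.4 -150.2   46.5] [ 529.  -149.9   45.4]
```

move_arm([
  [[0,0,1,0,255],[0,0,0,0,255]],
])

```text
clock: 6.88
ee_pos: [0.5396, 0.0074, 0.0396]
tcp_rot: [-2.286, -2.154, 0.0]
wrist_force: [0.2, -0.8, -0.8]
opening: -0.0002
finger_force: 0.0
```

move_arm([
  [[0,0,1,0,255],[0,0,0,0,255]],
])

```text
clock: 7.12
ee_pos: [0.5396, 0.0074, 0.0386]
tcp_rot: [-2.286, -2.154, 0.0]
wrist_force: [-0.0, -0.3, 0.1]
opening: -0.0001
finger_force: 0.0
```

```bash
python3 - <<'E'
from h import *
rem(.5405,.0075,.049,-3.8)
c=env.capture("scene"); P=cloud(c)
m=(abs(P[...,0]-.55)<.04)&(abs(P[...,1]-.0075)<.05)&(P[...,2]>.049)&(P[...,2]<.09)
q=P[m]; i=np.argsort(q[:,2])[:25]; print((q[i]*1000).round(0).tolist())
w=env.capture("wrist"); cv2.imwrite("pics/w1.png",w["color"])
E
```

```text
t 7.12 ee [0.5396 0.0074 0.0386] yang -3.41 tilt [-0.  0.] F [-0.04 -0.3   0.1 ] open -0.0001
tool delta mm [  0.1   0.8 -10.4] turn 0.4
[[531.0, -14.0, 49.0], [561.0, 10.0, 49.0], [518.0, -14.0, 49.0], [558.0, -9.0, 49.0], [550.0, 20.0, 49.0], [563.0, 8.0, 49.0], [534.0, -6.0, 49.0], [534.0, -1.0, 49.0], [545.0, 2.0, 49.0], [543.0, -8.0, 49.0], [546.0, 4.0, 49.0], [542.0, -4.0, 49.0], [549.0, -2.0, 49.0], [555.0, -10.0, 49.0], [561.0, -10.0, 49.0], [555.0, 5.0, 49.0], [525.0, -12.0, 49.0], [519.0, -4.0, 49.0], [528.0, -0.0, 49.0], [556.0, -1.0, 49.0], [524.0, -36.0, 49.0], [545.0, 9.0, 49.0], [558.0, 11.0, 49.0], [558.0, 23.0, 49.0], [541.0, 8.0, 49.0]]
```

View pics/w1.png

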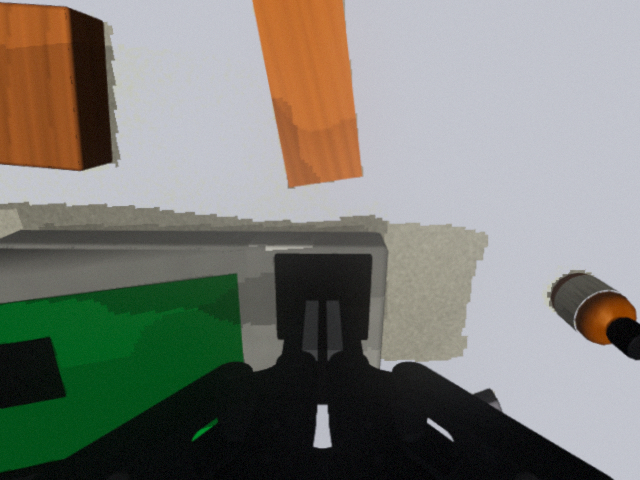

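The wrist view shows the closed fingertips at about (322,302), over the pad at (275–370, 253–340). I'll measure the gap from the wrist depth.

```bash
python3 - <<'E'
from h import *
s=env.sense(); w=env.capture("wrist"); z=w["z_map"]
c=dict(w); c["R"]=np.eye(3); c["t"]=np.zeros(3); P=cloud(c); M=np.array(w["mount"]); P=P@M[:3,:3].T+M[:3,3]
T=Ro.from_rotvec(s["tcp_rot"]).as_matrix(); W=P@T.T+s["ee_pos"]
for uv in ((285,265),(322,265),(360,265),(285,330),(360,330),(312,302),(312,305),(312,310),(312,320),(334,305),(334,320),(312,345),(334,345),(320,150),(310,100)):
    u,v=uv; print(uv,z[v,u].round(4),"tool",(P[v,u]*1000).round(1),"world",(W[v,u]*1000).round(1))
E
```

```text
(285, 265) 0.1732 tool [ 17.6 -17.5 -10.4] world [523.3  26.1  49.1]
(322, 265) 0.1722 tool [ 18.   -0.9 -11.4] world [539.8  25.5  50.1]
(360, 265) 0.1713 tool [ 18.4  15.9 -12.2] world [556.7  24.8  50.9]
(285, 330) 0.185 tool [-16.4 -18.7  -9.8] world [520.1  -7.9  48.5]
(360, 330) 0.1844 tool [-16.1  17.2 -10.3] world [555.9  -9.7  49. ]
(312, 302) 0.1547 tool [ 10.8  -4.9 -32.4] world [535.4  18.5  71. ]
(312, 305) 0.1525 tool [ 10.8  -4.9 -34.7] world [535.5  18.5  73.4]
(312, 310) 0.1471 tool [ 11.6  -4.7 -40.2] world [535.6  19.3  78.8]
(312, 320) 0.1408 tool [ 11.3  -4.6 -47. ] world [535.8  19.   85.6]
(334, 305) 0.1504 tool [ 11.8   3.7 -36.7] world [544.1  19.   75.3]
(334, 320) 0.1405 tool [ 11.5   3.4 -47.2] world [543.8  18.7  85.9]
(312, 345) 0.1264 tool [ 11.1  -4.2 -62.3] world [536.1  18.7 100.9]
(334, 345) 0.1247 tool [ 12.1   2.9 -63.7] world [543.3  19.3 102.4]
(320, 150) 0.2002 tool [63.5 -1.9 34.1] world [541.5  70.9   4.6]
(310, 100) 0.1902 tool [88.1 -6.8 32.1] world [538.1  95.7   6.6]
```

```bash
python3 - <<'E'
from h import *
s=env.sense(); w=env.capture("wrist"); z=w["z_map"]
c=dict(w); c["R"]=np.eye(3); c["t"]=np.zeros(3); P=cloud(c); M=np.array(w["mount"]); P=P@M[:3,:3].T+M[:3,3]
for v in range(262,306,3): print(v,[(P[v,u]*1000).round(0).tolist() for u in (295,312,322,334,350)],w["color"][v,312])
E
```

```text
262 [[19.0, -13.0, -10.0], [19.0, -5.0, -10.0], [85.0, -1.0, -170.0], [19.0, 4.0, -10.0], [19.0, 12.0, -10.0]] [26 26 27]
265 [[17.0, -13.0, -10.0], [18.0, -5.0, -10.0], [18.0, -1.0, -10.0], [18.0, 4.0, -12.0], [18.0, 12.0, -11.0]] [24 26 25]
268 [[16.0, -13.0, -10.0], [16.0, -5.0, -10.0], [16.0, -1.0, -11.0], [16.0, 4.0, -11.0], [16.0, 12.0, -11.0]] [21 22 24]
271 [[15.0, -13.0, -11.0], [14.0, -5.0, -10.0], [15.0, -1.0, -10.0], [15.0, 4.0, -11.0], [15.0, 12.0, -10.0]] [17 18 15]
274 [[13.0, -13.0, -10.0], [13.0, -5.0, -10.0], [13.0, -1.0, -11.0], [13.0, 5.0, -10.0], [13.0, 12.0, -10.0]] [30 25 29]
277 [[11.0, -13.0, -10.0], [12.0, -5.0, -10.0], [12.0, -1.0, -10.0], [12.0, 4.0, -11.0], [12.0, 12.0, -10.0]] [21 22 21]
280 [[11.0, -13.0, -11.0], [10.0, -5.0, -10.0], [10.0, -1.0, -10.0], [10.0, 5.0, -11.0], [10.0, 12.0, -10.0]] [24 24 24]
283 [[9.0, -13.0, -12.0], [9.0, -5.0, -11.0], [9.0, -1.0, -10.0], [9.0, 5.0, -10.0], [9.0, 12.0, -11.0]] [18 20 17]
286 [[8.0, -13.0, -11.0], [7.0, -5.0, -10.0], [7.0, -1.0, -10.0], [7.0, 5.0, -10.0], [7.0, 12.0, -10.0]] [21 24 22]
289 [[6.0, -13.0, -11.0], [6.0, -6.0, -11.0], [6.0, -1.0, -10.0], [6.0, 5.0, -12.0], [5.0, 12.0, -10.0]] [18 21 18]
292 [[4.0, -13.0, -9.0], [4.0, -6.0, -10.0], [5.0, -1.0, -12.0], [4.0, 5.0, -10.0], [5.0, 12.0, -11.0]] [14 16 17]
295 [[3.0, -13.0, -10.0], [3.0, -6.0, -11.0], [3.0, -1.0, -11.0], [3.0, 5.0, -11.0], [2.0, 12.0, -10.0]] [21 19 19]
298 [[1.0, -13.0, -10.0], [1.0, -6.0, -10.0], [1.0, -1.0, -11.0], [1.0, 5.0, -11.0], [1.0, 12.0, -11.0]] [22 18 21]
301 [[-1.0, -13.0, -10.0], [11.0, -5.0, -31.0], [11.0, -1.0, -31.0], [11.0, 4.0, -32.0], [-0.0, 12.0, -11.0]] [41 44 42]
304 [[-2.0, -14.0, -10.0], [11.0, -5.0, -34.0], [11.0, -1.0, -35.0], [11.0, 4.0, -35.0], [-2.0, 12.0, -10.0]] [46 44 47]
```

The depth map puts the visible fingertips about 20 mm above the pad, so they end behind the nominal TCP. I'll keep going down in small steps until the force rises.

move_arm([
  [[0,0,2,0,255],[0,0,2,0,255],[0,0,2,0,255],[0,0,2,0,255],[0,0,0,0,255]],
])

```text
clock: 7.95
ee_pos: [0.5395, 0.0074, 0.0305]
tcp_rot: [-2.286, -2.154, 0.0]
wrist_force: [-0.0, -0.2, 0.4]
opening: -0.0002
finger_force: 0.0
```

move_arm([
  [[0,0,2,0,255],[0,0,2,0,255],[0,0,0,0,255]],
])

```text
clock: 8.32
ee_pos: [0.5395, 0.0074, 0.0265]
tcp_rot: [-2.286, -2.154, 0.0]
wrist_force: [0.4, 0.2, -0.6]
opening: -0.0001
finger_force: 0.0
```

move_arm([
  [[0,0,2,0,255],[0,0,1,0,255],[0,0,0,0,255]],
])

```text
clock: 8.7
ee_pos: [0.5396, 0.0074, 0.0236]
tcp_rot: [-2.286, -2.154, 0.0]
wrist_force: [0.3, 0.1, 0.2]
opening: 0.0001
finger_force: 0.0
```

move_arm([
  [[0,0,1,0,255],[0,0,1,0,255],[0,0,0,0,255]],
])

```text
clock: 9.07
ee_pos: [0.5396, 0.0074, 0.0216]
tcp_rot: [-2.286, -2.154, 0.0]
wrist_force: [0.2, 0.3, 0.8]
opening: -0.0002
finger_force: 0.0
```

move_arm([
  [[0,0,1,0,255],[0,0,1,0,255],[0,0,0,0,255]],
])

```text
clock: 9.45
ee_pos: [0.5403, 0.0077, 0.0202]
tcp_rot: [2.286, 2.154, 0.002]
wrist_force: [-0.9, 2.7, 5.8]
opening: -0.0001
finger_force: 2.5
```

```bash
python3 - <<'E'
from h import *
rem(.5405,.0075,.049,-3.8)
s=env.sense(); w=env.capture("wrist"); z=w["z_map"]
c=dict(w); c["R"]=np.eye(3); c["t"]=np.zeros(3); P=cloud(c); M=np.array(w["mount"]); P=P@M[:3,:3].T+M[:3,3]
for v in range(262,316,4): print(v,[(P[v,u]*1000).round(0).tolist() for u in (295,312,334,350)])
print(M.round(4).tolist(), env.tcp_to_grasp)
E
```

```text
t 9.45 ee [0.5403 0.0077 0.0202] yang -3.39 tilt [0.001 0.001] F [-0.86  2.68  5.84] open -0.0001
tool delta mm [ -0.2   0.3 -28.8] turn 0.4
262 [[24.0, -12.0, -22.0], [24.0, -5.0, -23.0], [24.0, 4.0, -22.0], [24.0, 11.0, -23.0]]
266 [[23.0, -12.0, -23.0], [23.0, -5.0, -23.0], [22.0, 4.0, -23.0], [23.0, 11.0, -24.0]]
270 [[22.0, -12.0, -26.0], [22.0, -5.0, -26.0], [22.0, 4.0, -26.0], [22.0, 10.0, -26.0]]
274 [[21.0, -12.0, -28.0], [21.0, -5.0, -28.0], [21.0, 4.0, -28.0], [20.0, 10.0, -26.0]]
278 [[19.0, -12.0, -28.0], [19.0, -5.0, -27.0], [19.0, 4.0, -27.0], [19.0, 10.0, -27.0]]
282 [[17.0, -12.0, -27.0], [17.0, -5.0, -28.0], [18.0, 4.0, -28.0], [17.0, 11.0, -27.0]]
286 [[16.0, -12.0, -28.0], [16.0, -5.0, -27.0], [15.0, 4.0, -27.0], [15.0, 11.0, -27.0]]
290 [[14.0, -12.0, -27.0], [14.0, -5.0, -27.0], [14.0, 4.0, -28.0], [14.0, 11.0, -28.0]]
294 [[12.0, -12.0, -28.0], [12.0, -5.0, -28.0], [12.0, 4.0, -28.0], [12.0, 11.0, -28.0]]
298 [[10.0, -12.0, -28.0], [10.0, -5.0, -27.0], [10.0, 4.0, -27.0], [10.0, 11.0, -28.0]]
302 [[9.0, -12.0, -28.0], [11.0, -5.0, -33.0], [11.0, 4.0, -32.0], [8.0, 11.0, -28.0]]
306 [[7.0, -12.0, -28.0], [11.0, -5.0, -36.0], [11.0, 4.0, -36.0], [7.0, 11.0, -28.0]]
310 [[5.0, -12.0, -28.0], [11.0, -5.0, -39.0], [11.0, 4.0, -40.0], [5.0, 11.0, -28.0]]
314 [[8.0, -12.0, -36.0], [11.0, -5.0, -43.0], [11.0, 4.0, -42.0], [8.0, 10.0, -36.0]]
[[-0.0004, -0.9444, -0.3288, 0.0851], [1.0, -0.0005, 0.0002, -0.0009], [-0.0004, -0.3288, 0.9444, -0.1703], [0.0, 0.0, 0.0, 1.0]] 0.0187
```

move_arm([
  [[0,0,1,0,255],[0,0,0,0,255]],
])

```text
clock: 9.75
ee_pos: [0.5407, 0.0079, 0.0193]
tcp_rot: [2.286, 2.154, 0.003]
wrist_force: [-1.2, 2.8, 5.8]
opening: 0.0001
finger_force: 2.8
```

move_arm([
  [[0,0,1,0,255],[0,0,1,0,255],[0,0,0,0,255]],
])

```text
clock: 10.12
ee_pos: [0.5414, 0.0083, 0.0176]
tcp_rot: [2.286, 2.155, 0.006]
wrist_force: [0.6, 3.1, 5.3]
opening: 0.0002
finger_force: 3.1
```

move_arm([
  [[0,0,1,0,255],[0,0,1,0,255],[0,0,0,0,255]],
])

```text
clock: 10.5
ee_pos: [0.542, 0.0088, 0.0159]
tcp_rot: [2.285, 2.155, 0.008]
wrist_force: [1.6, 3.9, 6.6]
opening: 0.0003
finger_force: 3.3
```

```bash
python3 - <<'E'
from h import *
rem(.5405,.0075,.049,-3.8)
s=env.sense(); print("torque",s["wrist_torque"].round(3),"q",s["joint_positions"].round(3))
P0=np.load("pics/scene0.npy"); c=env.capture("scene"); P=cloud(c)
cv2.imwrite("pics/s2.png",cv2.resize(c["color"][150:300,220:420],None,fx=4,fy=4,interpolation=cv2.INTER_CUBIC))
for (x,y) in ((.56,.01),(.56,.02),(.555,-.03),(.55,-.06),(.53,-.15)):
    f=lambda Q:(np.median(Q[(abs(Q[...,0]-x)<.006)&(abs(Q[...,1]-y)<.006)&(Q[...,2]<.055)&(Q[...,2]>.03)],0)*1000).round(1)
    print(x,y,f(P0),f(P))
E
```

```text
t 10.5 ee [0.542  0.0088 0.0159] yang -3.36 tilt [0.004 0.003] F [1.65 3.92 6.61] open 0.0003
tool delta mm [ -1.2  -1.3 -33.1] turn 0.4
torque [ 0.99  -0.21  -0.002] q [-0.105  0.3   -0.431  0.836  0.004  1.524]
0.56 0.01 [560.8  10.1  47.8] [560.2   9.6  41.3]
0.56 0.02 [560.8  20.1  47.3] [561.1  20.4  40.4]
0.555 -0.03 [555.1 -30.8  44.4] [555.7 -31.2  39.6]
0.55 -0.06 [550.8 -60.9  45.9] [550.8 -60.4  41. ]
0.53 -0.15 [ 529.4 -150.2   46.5] [ 529.7 -150.1   46.7]
```

View pics/s2.png

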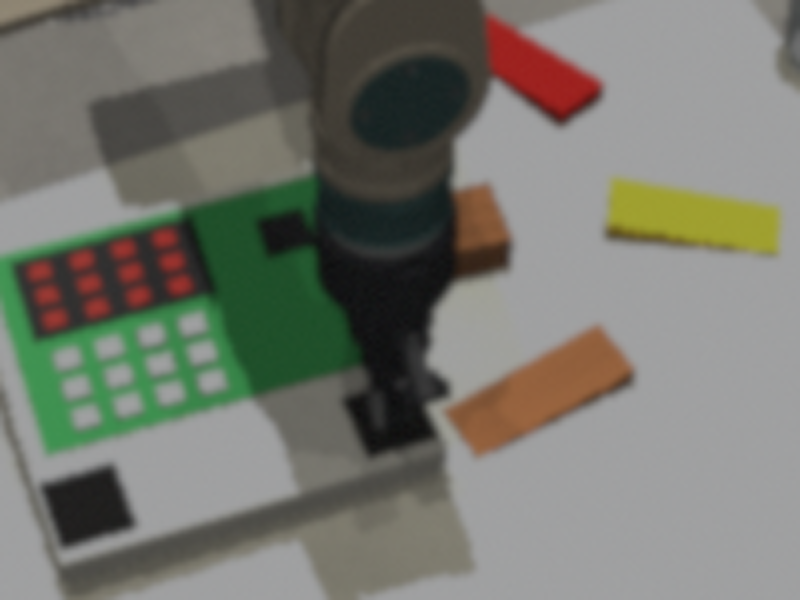

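The dip shows: the pad corner fell from 47.8 to 41 mm, and the far corner did not move. One more millimetre will show whether the foot has met the bench.

move_arm([
  [[0,0,1,0,255],[0,0,0,0,255]],
])

```text
clock: 10.8
ee_pos: [0.5424, 0.0089, 0.0151]
tcp_rot: [2.285, 2.155, 0.01]
wrist_force: [2.1, 4.4, 6.8]
opening: 0.0
finger_force: 3.4
```

move_arm([
  [[0,0,1,0,255],[0,0,0,0,255]],
])

```text
clock: 11.05
ee_pos: [0.5427, 0.0091, 0.0142]
tcp_rot: [2.285, 2.155, 0.011]
wrist_force: [1.4, 4.9, 7.2]
opening: -0.0001
finger_force: 3.5
```

move_arm([
  [[2,1,0,0,255],[1,1,1,0,255],[0,0,0,0,255]],
])

```text
clock: 11.42
ee_pos: [0.5429, 0.0093, 0.0137]
tcp_rot: [2.284, 2.152, -0.001]
wrist_force: [-4.0, -0.8, 14.4]
opening: 0.0005
finger_force: 7.1
```

move_arm([
  [[0.5,0.5,1,0,255],[0,0,0,0,255]],
])

```text
clock: 11.68
ee_pos: [0.543, 0.0093, 0.0136]
tcp_rot: [2.285, 2.152, -0.003]
wrist_force: [-5.6, -1.9, 21.4]
opening: -0.0004
finger_force: 10.3
```

The foot has met the bench: the force rose sharply at TCP z 13.6 mm, so the dip is about 7 mm. Now I'll let it up slowly.

move_arm([
  [[0,0,-2,0,255],[-0.5,-0.5,-1,0,255],[-1,-1,-2,0,255],[-1,-1,-2,0,255],[-1,0,-2,0,255],[0,0,-2,0,255],[0,0,-3,0,255],[0,0,-5,0,255],[0,0,-10,0,255],[0,0,-20,0,255],[0,0,-20,0,255],[0,0,-20,0,255],[0,0,0,0,255]],
])

```text
clock: 13.3
ee_pos: [0.5417, 0.0073, 0.1019]
tcp_rot: [2.284, 2.152, 0.005]
wrist_force: [-0.6, 0.8, 0.4]
opening: -0.0
finger_force: 0.0
```

```bash
python3 - <<'E'
from h import *
rem(.5405,.0075,.1,-3.8)
P0=np.load("pics/scene0.npy"); c=env.capture("scene"); P=cloud(c)
for (x,y) in ((.56,.01),(.56,.02),(.555,-.03),(.55,-.06),(.53,-.15)):
    f=lambda Q:(np.median(Q[(abs(Q[...,0]-x)<.006)&(abs(Q[...,1]-y)<.006)&(Q[...,2]<.055)&(Q[...,2]>.03)],0)*1000).round(1)
    print(x,y,f(P0),f(P))
E
```

```text
t 13.3 ee [0.5417 0.0073 0.1019] yang -3.4 tilt [ 0.005 -0.   ] F [-0.63  0.83  0.36] open -0.0
tool delta mm [ 0.1 -1.2  1.9] turn 0.4
0.56 0.01 [560.8  10.1  47.8] [561.   10.5  47.6]
0.56 0.02 [560.8  20.1  47.3] [561.   19.5  48. ]
0.555 -0.03 [555.1 -30.8  44.4] [555.7 -29.7  45.5]
0.55 -0.06 [550.8 -60.9  45.9] [549.4 -60.2  44.6]
0.53 -0.15 [ 529.4 -150.2   46.5] [ 529.4 -150.1   46.8]
```

The corner came back up. Next I'll go behind the wedge's thick end with the fingers slightly open, so they make two contacts.

move_arm([
  [[45,-5,0,0,195],[45,-5,0,0,195],[45,-5,0,0,195],[45,-5,0,0,195],[0,0,20,-9.3,195],[0,0,25,0,195],[0,0,25,0,195],[0,0,20,0,195],[0,0,0,0,195],[0,0,0,0,195]],
])

```text
clock: 14.6
ee_pos: [0.5304, 0.1883, 0.0097]
tcp_rot: [-2.104, -2.333, 0.0]
wrist_force: [-0.0, 0.0, -0.1]
opening: 0.02
finger_force: 0.0
```

```bash
python3 - <<'E'
from h import *
rem(.533,.188,-.02,5.9)
s=env.sense(); w=env.capture("wrist"); cv2.imwrite("pics/w2.png",w["color"])
c=dict(w); c["R"]=np.eye(3); c["t"]=np.zeros(3); P=cloud(c); M=np.array(w["mount"]); P=P@M[:3,:3].T+M[:3,3]
m=(P[...,2]<-20)|((abs(P[...,0]*1000-11)<3)&(abs(P[...,1])<.04)&(P[...,2]<-.028)&(P[...,2]>-.05))
q=P[m]*1000; print("finger y range",q[:,1].min().round(1),q[:,1].max().round(1),"lowest z",np.percentile(q[:,2],98).round(1))
c=env.capture("top"); P=cloud(c)
for d in env.outline_of("top","wedge"):
    rr=d["region"]&(P[...,2]<.03)&(P[...,2]>-.01); r=cv2.minAreaRect(P[rr][:,:2].astype(np.float32)); print(np.round(r[0],4),np.round(r[1],4),r[2])
E
```

```text
t 14.6 ee [0.5304 0.1883 0.0097] yang 5.89 tilt [-0. -0.] F [-0.02  0.01 -0.08] open 0.02
tool delta mm [-0.6  2.5 29.7] turn -0.0
finger y range -23.8 21.0 lowest z -31.9
[0.5391 0.1091] [0.041  0.1112] 5.723266124725342
```

View pics/w2.png

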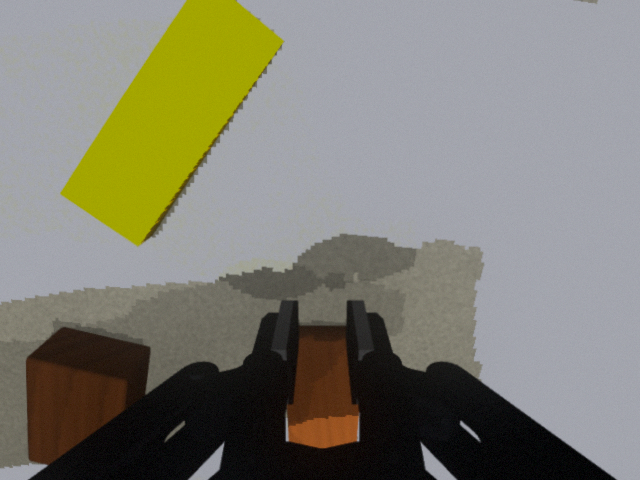

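The wrist view shows the wood wedge straight ahead between the fingers, with its thick end at about (323,325) and fingers at 285 and 362. The yellow wedge is well away to the upper left. I'll descend behind the thick end.

move_arm([
  [[0,2,10,0,195],[0,0,10,0,195],[0,0,5,0,195],[0,0,2,0,195],[0,0,2,0,195],[0,0,0,0,195]],
])

```text
clock: 15.5
ee_pos: [0.5325, 0.1885, -0.0193]
tcp_rot: [2.104, 2.333, 0.0]
wrist_force: [0.4, -0.5, 0.3]
opening: 0.0201
finger_force: 0.0
```

```bash
python3 -c "
from h import *
rem(.5345,.1635,-.02,5.9)"
```

```text
t 15.5 ee [ 0.5325  0.1885 -0.0193] yang 5.89 tilt [0. 0.] F [ 0.43 -0.55  0.31] open 0.0201
tool delta mm [-25.1  -0.6   0.7] turn -0.0
```

move_arm([
  [[-6,0.5,0,0,195],[-6,0,0,0,195],[-4,0,0,0,195],[-4,1.5,0,1.2,195],[-4,2,0,1.2,195],[-4,2,0,1.2,195],[-4,2,0,1.2,195],[0,0,0,0,195]],
])

```text
clock: 16.5
ee_pos: [0.5435, 0.1568, -0.0193]
tcp_rot: [2.201, 2.241, -0.0]
wrist_force: [0.6, 0.4, 0.2]
opening: 0.0197
finger_force: 0.0
```

```bash
cat >> h.py <<'E'
def wed():
    c=env.capture("top"); P=cloud(c); s=env.sense()
    hsv=cv2.cvtColor(c["color"],cv2.COLOR_BGR2HSV)
    for d in env.outline_of("top","wedge"):
        m=d["region"]; p=P[m&(P[...,2]<.03)&(P[...,2]>-.01)]; r=cv2.minAreaRect(p[:,:2].astype(np.float32)); print(round(d["p"],2),np.median(hsv[m],0),np.round(r[0],4),np.round(r[1],4),round(r[2],1),np.round(cv2.boxPoints(r),4).tolist())
E
python3 -c "
from h import *
rem(.5467,.1005,-.0193,-3.8)
wed()"
```

```text
t 16.5 ee [ 0.5435  0.1568 -0.0193] yang 1.05 tilt [ 0. -0.] F [0.61 0.41 0.2 ] open 0.0197
tool delta mm [-56.3   2.2  -0. ] turn 4.9
0.87 [ 12. 147.  96.] [0.5433 0.0785] [0.0402 0.0864] 2.9 [[0.5210999846458435, 0.12070000171661377], [0.5253999829292297, 0.03440000116825104], [0.5655999779701233, 0.036400001496076584], [0.5612000226974487, 0.12269999831914902]]
0.42 [ 30. 151. 120.] [0.477  0.3002] [0.042  0.0282] 2.7 [[0.4553999900817871, 0.3133000135421753], [0.45669999718666077, 0.2851000130176544], [0.4986000061035156, 0.2870999872684479], [0.49729999899864197, 0.31529998779296875]]
```

move_arm([
  [[-4,1.5,0,1.2,195],[-4,1.5,0,1.2,195],[-4,1.2,0,1.2,195],[-4,1.2,0,1.2,195],[-4,1,0,1.2,195],[0,0,0,0,195]],
])

```text
clock: 17.35
ee_pos: [0.5492, 0.1367, -0.0193]
tcp_rot: [2.315, 2.123, -0.0]
wrist_force: [0.3, 0.5, -0.6]
opening: 0.0202
finger_force: 0.0
```

```bash
python3 -c "
from h import *
rem(.5467,.1005,-.0193,-3.8)
wed()
w=env.capture('wrist'); cv2.imwrite('pics/w3.png',w['color'])
"
```

```text
t 17.35 ee [ 0.5492  0.1367 -0.0193] yang -4.95 tilt [ 0. -0.] F [ 0.3   0.53 -0.63] open 0.0202
tool delta mm [-36.3   0.6   0. ] turn -1.2
0.78 [ 12. 149.  69.] [0.5428 0.0669] [0.0652 0.0408] 85.9 [[0.5200999975204468, 0.03579999879002571], [0.5608000159263611, 0.03290000185370445], [0.5654000043869019, 0.09790000319480896], [0.5248000025749207, 0.10090000182390213]]
0.58 [ 30. 152. 120.] [0.471  0.2832] [0.057  0.0395] 57.8 [[0.4390999972820282, 0.2696000039577484], [0.4724999964237213, 0.2485000044107437], [0.5029000043869019, 0.29679998755455017], [0.46950000524520874, 0.31790000200271606]]
```

View pics/w3.png

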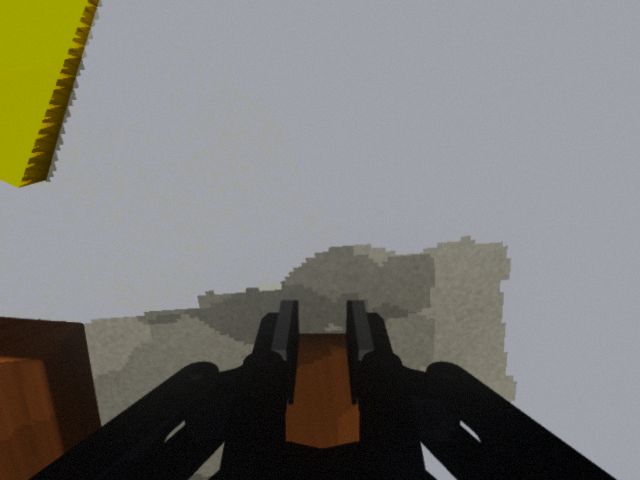

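The wedge is now at −4.1° (target −3.8°) and within about 2 mm of the foot's line. I'll push it straight in.

move_arm([
  [[-3,0.5,0,-1,195],[-4,0.3,0,0,195],[-4,0.3,0,0,195],[-4,0,0,0,195],[-4,0,0,0,195],[-4,0,0,0,195],[0,0,0,0,195]],
])

```text
clock: 18.38
ee_pos: [0.5486, 0.1137, -0.0193]
tcp_rot: [2.296, 2.144, -0.0]
wrist_force: [0.5, -0.5, -0.3]
opening: 0.0203
finger_force: 0.0
```

```bash
python3 -c "
from h import *
rem(.5467,.1005,-.0193,-3.8)
wed()
"
```

```text
t 18.38 ee [ 0.5486  0.1137 -0.0193] yang -3.93 tilt [-0. -0.] F [ 0.5  -0.49 -0.34] open 0.0203
tool delta mm [-13.3  -1.    0. ] turn -0.1
0.73 [ 31. 151. 120.] [0.4649 0.27  ] [0.0894 0.0445] 57.6 [[0.4221000075340271, 0.24420000612735748], [0.45969998836517334, 0.22040000557899475], [0.5076000094413757, 0.29589998722076416], [0.4699999988079071, 0.3197000026702881]]
0.44 [ 12. 147.  63.] [0.5437 0.0519] [0.0351 0.042 ] 89.5 [[0.5224999785423279, 0.03449999913573265], [0.5645999908447266, 0.0340999998152256], [0.5648999810218811, 0.06920000165700912], [0.5228999853134155, 0.06960000097751617]]
```

move_arm([
  [[-2,0,0,0,195],[-2,0,0,0,195],[-2,0,0,0,195],[-1,0,0,0,195],[0,0,0,0,195]],
])

```text
clock: 19.1
ee_pos: [0.5482, 0.1069, -0.0193]
tcp_rot: [2.296, 2.144, -0.0]
wrist_force: [0.1, -0.2, 0.1]
opening: 0.0202
finger_force: 0.0
```

move_arm([
  [[-1,0,0,0,195],[-1,0,0,0,195],[0,0,0,0,195]],
])

```text
clock: 19.48
ee_pos: [0.548, 0.105, -0.0193]
tcp_rot: [2.296, 2.144, -0.0]
wrist_force: [-0.1, 0.4, -0.6]
opening: 0.02
finger_force: 0.0
```

move_arm([
  [[-1,0,0,0,195],[-1,0,0,0,195],[0,0,0,0,195]],
])

```text
clock: 19.85
ee_pos: [0.5479, 0.103, -0.0193]
tcp_rot: [2.296, 2.144, -0.0]
wrist_force: [-0.8, 0.0, -0.2]
opening: 0.0203
finger_force: 0.0
```

move_arm([
  [[-1,0,0,0,195],[-1,0,0,0,195],[0,0,0,0,195]],
])

```text
clock: 20.23
ee_pos: [0.5477, 0.101, -0.0193]
tcp_rot: [2.296, 2.144, -0.0]
wrist_force: [0.7, 0.4, -1.0]
opening: 0.0201
finger_force: 0.0
```

move_arm([
  [[-1,0,0,0,195],[0,0,0,0,195]],
])

```text
clock: 20.48
ee_pos: [0.5476, 0.1, -0.0193]
tcp_rot: [2.296, 2.144, -0.0]
wrist_force: [0.0, -0.6, 0.6]
opening: 0.0202
finger_force: 0.0
```

move_arm([
  [[-1,0,0,0,195],[0,0,0,0,195]],
])

```text
clock: 20.72
ee_pos: [0.5476, 0.099, -0.0193]
tcp_rot: [2.296, 2.144, -0.0]
wrist_force: [0.5, 0.9, -0.1]
opening: 0.0202
finger_force: 0.0
```

move_arm([
  [[-1,0,0,0,195],[0,0,0,0,195]],
])

```text
clock: 20.98
ee_pos: [0.5475, 0.098, -0.0193]
tcp_rot: [2.296, 2.144, -0.0]
wrist_force: [1.0, 0.1, 1.2]
opening: 0.0198
finger_force: 0.0
```

move_arm([
  [[-1,0,0,0,195],[0,0,0,0,195]],
])

```text
clock: 21.22
ee_pos: [0.5474, 0.097, -0.0193]
tcp_rot: [2.296, 2.144, -0.0]
wrist_force: [0.2, 0.4, 0.1]
opening: 0.0198
finger_force: 0.0
```

move_arm([
  [[-1,0,0,0,195],[0,0,0,0,195]],
])

```text
clock: 21.48
ee_pos: [0.5474, 0.096, -0.0193]
tcp_rot: [2.296, 2.144, -0.0]
wrist_force: [0.6, 0.0, 0.3]
opening: 0.0203
finger_force: 0.0
```

move_arm([
  [[-1,0,0,0,195],[0,0,0,0,195]],
])

```text
clock: 21.72
ee_pos: [0.5473, 0.095, -0.0193]
tcp_rot: [2.296, 2.144, -0.0]
wrist_force: [-0.4, -0.2, -0.5]
opening: 0.0204
finger_force: 0.0
```

move_arm([
  [[-1,0,0,0,195],[0,0,0,0,195]],
])

```text
clock: 21.98
ee_pos: [0.5473, 0.094, -0.0193]
tcp_rot: [2.296, 2.144, -0.0]
wrist_force: [-0.3, 0.3, 0.1]
opening: 0.0201
finger_force: 0.0
```

```bash
python3 - <<'E'
from h import *
rem(.5467,.1005,-.0193,-3.8)
s=env.sense(); w=env.capture("wrist"); cv2.imwrite("pics/w4.png",w["color"])
c=dict(w); c["R"]=np.eye(3); c["t"]=np.zeros(3); P=cloud(c); M=np.array(w["mount"]); P=P@M[:3,:3].T+M[:3,3]
W=P@Ro.from_rotvec(s["tcp_rot"]).as_matrix().T+s["ee_pos"]
for v in range(310,450,10): print(v,(P[v,322]*1000).round(0),(W[v,322]*1000).round(0))
wed()
E
```

```text
t 21.98 ee [ 0.5473  0.094  -0.0193] yang -3.91 tilt [-0. -0.] F [-0.28  0.31  0.07] open 0.0201
tool delta mm [ 6.4 -1.   0. ] turn -0.1
310 [  0.  -1. -20.] [546.  94.   1.]
320 [ -5.  -1. -20.] [546.  89.   1.]
330 [-10.  -1. -20.] [546.  84.   0.]
340 [-11.  -1. -26.] [546.  83.   7.]
350 [-11.  -1. -34.] [546.  83.  15.]
360 [-14.  -1. -36.] [545.  80.  17.]
370 [-20.  -1. -35.] [545.  74.  15.]
380 [-26.  -1. -34.] [545.  68.  14.]
390 [-32.  -1. -33.] [544.  62.  14.]
400 [-39.  -1. -32.] [544.  56.  13.]
410 [-46.  -1. -31.] [543.  49.  11.]
420 [-51.  -1. -31.] [543.  43.  11.]
430 [-58.  -1. -30.] [542.  36.  10.]
440 [-66.  -1. -28.] [542.  28.   9.]
0.71 [  1. 160. 113.] [0.3054 0.2445] [0.0318 0.0754] 82.3 [[0.26600000262260437, 0.2337999939918518], [0.3407000005245209, 0.22370000183582306], [0.3449000120162964, 0.25519999861717224], [0.2702000141143799, 0.2653000056743622]]
0.7 [ 30. 152. 120.] [0.4571 0.262 ] [0.1111 0.0404] 56.7 [[0.40959998965263367, 0.22669999301433563], [0.44339999556541443, 0.2045000046491623], [0.5044999718666077, 0.2973000109195709], [0.4706999957561493, 0.31949999928474426]]
0.65 [60.  4. 75.] [0.3617 0.4309] [0.0822 0.0468] 87.3 [[0.33640000224113464, 0.39089998602867126], [0.3831999897956848, 0.388700008392334], [0.3869999945163727, 0.4708000123500824], [0.3402999937534332, 0.4729999899864197]]
0.58 [ 12. 145.  58.] [0.5436 0.0405] [0.0117 0.0348] 88.6 [[0.5260999798774719, 0.03500000014901161], [0.5608000159263611, 0.03420000150799751], [0.5611000061035156, 0.045899998396635056], [0.5263000130653381, 0.04670000076293945]]
0.49 [12.  50.5 65. ] [ 0.6975 -0.0236] [0.0323 0.0432] 77.0 [[0.6728000044822693, -0.03449999913573265], [0.714900016784668, -0.04430000111460686], [0.7221999764442444, -0.012799999676644802], [0.6800000071525574, -0.003000000026077032]]
```

The fingers are on the thick end face, and about 50 mm of the wedge sticks out. I'll keep going.

move_arm([
  [[-1,0,0,0,195],[0,0,0,0,195]],
])

```text
clock: 22.38
ee_pos: [0.5472, 0.0931, -0.0193]
tcp_rot: [2.296, 2.144, 0.0]
wrist_force: [-0.4, -0.2, 1.4]
opening: 0.0202
finger_force: 0.1
```

move_arm([
  [[-1,0,0,0,195],[0,0,0,0,195]],
])

```text
clock: 22.62
ee_pos: [0.5471, 0.092, -0.0193]
tcp_rot: [2.296, 2.144, -0.0]
wrist_force: [0.7, 0.1, 0.5]
opening: 0.0204
finger_force: 0.0
```

move_arm([
  [[-1,0,0,0,195],[0,0,0,0,195]],
])

```text
clock: 22.88
ee_pos: [0.5471, 0.091, -0.0193]
tcp_rot: [2.296, 2.144, -0.0]
wrist_force: [0.1, -0.5, 0.0]
opening: 0.02
finger_force: 0.0
```

move_arm([
  [[-1,0,0,0,195],[0,0,0,0,195]],
])

```text
clock: 23.12
ee_pos: [0.547, 0.09, -0.0193]
tcp_rot: [2.296, 2.144, -0.0]
wrist_force: [-0.3, 0.3, 0.6]
opening: 0.0198
finger_force: 0.0
```

move_arm([
  [[-1,0,0,0,195],[0,0,0,0,195]],
])

```text
clock: 23.38
ee_pos: [0.5469, 0.0891, -0.0193]
tcp_rot: [2.296, 2.144, -0.0]
wrist_force: [-0.3, 0.1, -0.3]
opening: 0.0199
finger_force: 0.0
```

move_arm([
  [[-1,0,0,0,195],[0,0,0,0,195]],
])

```text
clock: 23.62
ee_pos: [0.5469, 0.0882, -0.0193]
tcp_rot: [-2.296, -2.144, -0.0]
wrist_force: [1.0, 0.7, -1.0]
opening: 0.0201
finger_force: 0.4
```

move_arm([
  [[-1,0,0,0,195],[0,0,0,0,195]],
])

```text
clock: 23.88
ee_pos: [0.5468, 0.0876, -0.0193]
tcp_rot: [-2.295, -2.144, -0.001]
wrist_force: [0.5, 1.9, -0.6]
opening: 0.0201
finger_force: 1.2
```

move_arm([
  [[-1,0,0,0,195],[0,0,0,0,195]],
])

```text
clock: 24.12
ee_pos: [0.5468, 0.0869, -0.0192]
tcp_rot: [-2.295, -2.144, -0.002]
wrist_force: [-0.5, 4.7, -0.8]
opening: 0.0202
finger_force: 2.4
```

The push force has risen to about 4.7 N, so it is snug. I'll back off, rise and go over the pad with the fingers closed.

move_arm([
  [[2,0,0,0,195],[5,0,0,0,195],[15,0,0,0,195],[0,0,-20,0,195],[0,0,-30,0,195],[0,0,-30,0,255],[-40,0,0,0,255],[-40,0,0,0,255],[-21,0,0,0,255],[0,0,0,0,255],[0,0,0,0,255]],
])

```text
clock: 25.5
ee_pos: [0.5414, 0.0081, 0.0607]
tcp_rot: [-2.295, -2.145, -0.0]
wrist_force: [-0.4, 0.7, 0.2]
opening: -0.0
finger_force: 0.0
```

```bash
python3 - <<'E'
from h import *
rem(.5405,.0077,.028,-3.8)
c=env.capture("top"); P=cloud(c)
for q in ("counter","wedge"):
  for d in env.outline_of("top",q)[:4]:
    m=d["region"]; h=np.median(cv2.cvtColor(c["color"],cv2.COLOR_BGR2HSV)[m],0)
    p=P[m&((P[...,2]>.038) if q=="counter" else (P[...,2]<.03))]; p=p[p[:,2]<.13]; r=cv2.minAreaRect(p[:,:2].astype(np.float32)); print(q,h,np.round(r[0],4),np.round(r[1],4),round(r[2],1))
cv2.imwrite("pics/top3.png",cv2.resize(c["color"][170:310,220:440],None,fx=3.6,fy=3.6,interpolation=cv2.INTER_CUBIC))
E
```

```text
t 25.5 ee [0.5414 0.0081 0.0607] yang -3.88 tilt [-0.  0.] F [-0.37  0.7   0.16] open -0.0
tool delta mm [-0.5 -0.9 32.7] turn -0.1
counter [109. 181. 115.] [0.5836 0.4146] [0.1599 0.088 ] 78.9
counter [67. 39. 96.] [ 0.4647 -0.1234] [0.1339 0.1895] 87.8
wedge [ 30. 151. 119.] [0.4589 0.2612] [0.1126 0.042 ] 57.9
wedge [  1. 163. 112.] [0.287  0.2257] [0.1106 0.0416] 15.2
wedge [109. 181. 115.] [0.5905 0.4184] [0.1749 0.1153] 84.8
```

View pics/top3.png

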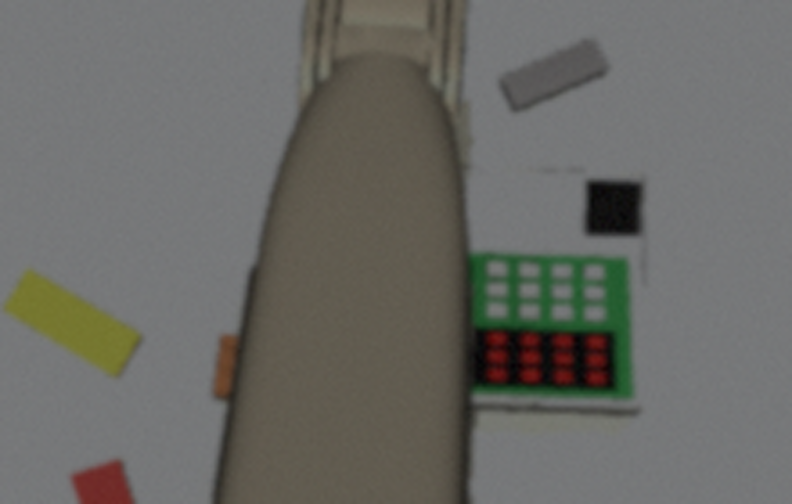

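The arm hides the corner in the top view; the visible part of the counter, its right pad near (613,208) in the crop, looks unmoved. I'll press the pad.

move_arm([
  [[0,-1,15,0,255],[0,0,10,0,255],[0,0,6,0,255],[0,0,3,0,255],[0,0,3,0,255],[0,0,1,0,255],[0,0,0,0,255]],
])

```text
clock: 26.52
ee_pos: [0.5405, 0.0073, 0.0229]
tcp_rot: [2.296, 2.144, 0.0]
wrist_force: [0.6, 0.0, -0.1]
opening: 0.0006
finger_force: 0.0
```

move_arm([
  [[0,0,1,0,255],[0,0,1,0,255],[0,0,0,0,255]],
])

```text
clock: 26.9
ee_pos: [0.5406, 0.0074, 0.0214]
tcp_rot: [2.295, 2.144, 0.0]
wrist_force: [-1.7, 0.3, 5.8]
opening: 0.0
finger_force: 2.5
```

move_arm([
  [[0,0,1,0,255],[0,0,0,0,255]],
])

```text
clock: 27.15
ee_pos: [0.5407, 0.0074, 0.0213]
tcp_rot: [2.295, 2.144, 0.001]
wrist_force: [-3.2, 0.3, 11.2]
opening: -0.0001
finger_force: 5.6
```

move_arm([
  [[0,-0.3,0.7,0,255],[0,0,0,0,255],[0,0,0,0,255],[0,0,0,0,255]],
])

```text
clock: 27.65
ee_pos: [0.5408, 0.0074, 0.0212]
tcp_rot: [2.295, 2.144, 0.001]
wrist_force: [-3.9, 0.3, 14.4]
opening: -0.0002
finger_force: 7.2
```

```bash
python3 - <<'E'
from h import *
rem(.5405,.0077,.0214,-3.8)
P0=np.load("pics/scene0.npy"); Ps=[cloud(env.capture("scene")) for _ in range(3)]
for (x,y) in ((.56,.005),(.56,.01),(.56,.02),(.555,-.03),(.55,-.06),(.53,-.15),(.53,-.18)):
    f=lambda Q:(np.median(Q[(abs(Q[...,0]-x)<.006)&(abs(Q[...,1]-y)<.006)&(Q[...,2]<.055)&(Q[...,2]>.03)],0)*1000).round(1)
    print(x,y,f(P0),f(Ps[0]),f(Ps[1]),f(Ps[2]))
print([env.sense()["wrist_force"].round(1).tolist() for _ in range(2)])
c=env.capture("scene"); a=cv2.imread("pics/scene0.png")[180:310,220:420]; b=c["color"][180:310,220:420]
cv2.imwrite("pics/cmp.png",cv2.resize(np.hstack([a,b]),None,fx=2,fy=2,interpolation=cv2.INTER_CUBIC))
E
```

```text
t 27.65 ee [0.5408 0.0074 0.0212] yang -3.9 tilt [ 0.001 -0.   ] F [-3.9   0.27 14.36] open -0.0002
tool delta mm [ 0.3 -0.3 -0.2] turn -0.1
0.56 0.005 [561.5   4.6  47.8] [560.8   5.2  47.3] [561.    4.3  48.6] [561.6   5.2  48.1]
0.56 0.01 [560.8  10.1  47.8] [560.4  10.1  48.6] [561.4  10.   48.2] [560.8  10.   47.8]
0.56 0.02 [560.8  20.1  47.3] [561.3  20.2  48.5] [561.7  19.9  47.4] [560.7  20.6  47.7]
0.555 -0.03 [555.1 -30.8  44.4] [555.2 -30.   43.9] [555.3 -29.9  45.1] [554.5 -30.1  44.4]
0.55 -0.06 [550.8 -60.9  45.9] [547.7 -60.1  43.8] [550.7 -60.3  45.1] [549.7 -61.3  43.9]
0.53 -0.15 [ 529.4 -150.2   46.5] [ 530.7 -149.7   46.5] [ 530.3 -150.2   46.9] [ 530.4 -150.3   46.7]
0.53 -0.18 [ 531.2 -180.3   48.6] [ 530.  -179.3   48.4] [ 530.8 -179.4   48.1] [ 530.1 -180.9   49.1]
[[-3.7, 0.4, 14.2], [-3.7, 0.4, 14.2]]
```

View pics/cmp.png

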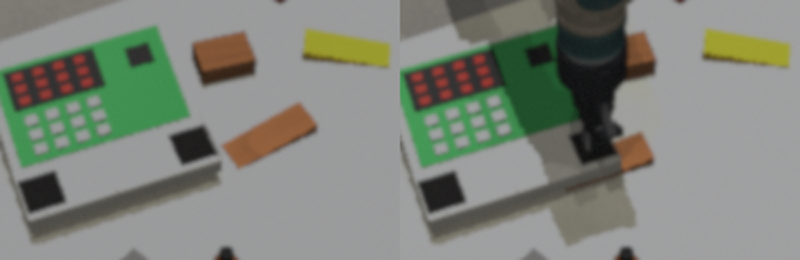

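Compared before (left) and after (right), the counter stands where it was, with pad and ledge heights unchanged under 14 N. The wedge is in under the corner, near (635,153) on the right. I'm handing the job in.

```bash
python3 -c "
from cell import env
print(env.close_job())"
```

```text
the job is handed in; nothing more can be done
None
```

The short foot's corner dipped about 7 mm when pressed and came back up; the wedge is now pushed in snug under it, and I handed the job in at about 28 s while holding 14 N on the palm pad, with the counter firm, level and where it stood (the verdict was not shown).

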